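# Clear the tea chest and hold its lid open clear of the coffee mill

## Robot

A 6-joint arm with a two-finger parallel gripper is mounted at the origin on a cart in front of the work surface, level with it; the furniture and walls round the work are solid. World frame = base frame: x ahead of the robot, y to its left, z up, the work surface at z = 0. Lengths are in mm, angles in rad, forces in N, time in s.
With the tool pointing down it reaches from about 325 to 850 mm from the base axis. Payload 4.4 kg.
Tool frame: the origin (TCP) lies between the finger pads; the fingertips stand 22 mm ahead of it and the grasp point (between the pads) lies 3 mm ahead of it; y points along the fingers, z is the direction in which the jaws open and shut, and the axes are right-handed (so a half turn about y gives the same grasp; the last joint's range is limited). The gripper opens to 94 mm and grips with 3 to 60 N. Pads are 16 mm wide; open, the fingers measure 119 mm over their backs; the gripper's body (75 mm by 177 mm) begins 78 mm behind the grasp point.
Start: joints at [1.111, 0.207, 1.542, -0, 1.393, -0.15], TCP at [175.309, 547.626, 227.447] pointing down, gripper open.
Joint ranges: [-2.73, 2.73], [-0.86, 2.22], [0.23, 2.46], [-1.11, 4.25], [0.08, 2.63], [-2.82, 2.82]. Speed limits (rad/s): [2.79, 2.79, 3.14, 3.14, 3.14, 3.14].

## Interface

Orientations are given as a unit quaternion [x, y, z, w].
In Python, from station import monitor, viewer, ticket gives the robot as it stands.
- The arm moves only by the tool play_rows, never from a script. Its argument "targets" is a list of rows, each a list of 7 numbers: the shift along the tool's x, y, z in m, then the turn, a rotation vector about the tool's x, y, z in degrees, then the finger opening in m, from 0 to 0.094. In form: [[tx, ty, tz, rx, ry, rz, grip], ...]. A call has exactly 10 rows; each row is the pose to reach, as a shift and turn from the pose commanded when the call began, along the tool's axes at that moment; what a row does not reach only later rows make up. A row lasts 1/10 s, in which the tool goes at most 50 mm and 8.59 degrees, less where a joint would pass 70% of its speed; a pose out of reach is approached as far as the arm can. A call with a gripper value outside its range is refused whole. The fingers move at their own pace and stop on an object; "force" is the grip in N (left out, the last holds). Time passes only in rows, so rows that repeat a pose let the fingers close, or fill a call up. It gives the time, the measured TCP pose, the force and the opening at its end, in the units of the state.
- monitor.sense(): the state, without advancing time (a new reading comes with each control period).
- viewer.read_camera(name): name is "side" or "top" or "wrist"; returns a dict with "image" (420x560x3 uint8, red, green, blue), "mtx" (3x3 intrinsics, pixels), "k1" (the pictures are not rectified: a ray, as slopes to the right and down, at radius r is drawn at 1 + k1 r^2 times it, then the intrinsics apply), "rvec" (rotation vector, rad) and "tvec" (3), from world to camera coordinates, as OpenCV has them. Camera axes: x right, y down, z forward; pixel columns grow to the right and rows downward; lengths in mm; the calibration is good to about 2 mm. A picture is of the moment at which its call begins. There is no depth.
- ticket.job_done(): hands the job in, once; it reports no verdict.
The state is a dict: "time_s": time; "joint_pos": joint angles; "qvel": joint speeds; "tau": joint torques, N m; "ee_pos": TCP position; "tcp_rot": TCP orientation; "contact_force": force on the tool from outside, world axes, zero at the start; "ft_torque": the same for the moment, N m; "opening": opening from 0.0 (shut) to 1.0 (fully open).
Only numpy, scipy, OpenCV 4.12 (cv2) and the standard library are available. Lean on these libraries where they do the work, as an engineer would, in place of code of your own. Each camera call takes 0.05 s, during which the arm holds its last target. There are 200 camera calls.

## Task

Lift the small caddy off the lid of the tea chest and stand it gently, upright, in a free place on the wooden tray, keeping the chest shut until then. Then raise the chest's lid, which has a brass knob near its front edge, to about 60 degrees from shut and keep holding it there with the gripper, so that the teas can be chosen: it falls shut if let go, so never let it drop, and do not let it touch the crank of the coffee mill that overhangs from behind. Finish while still holding the lid up, with all the other things left where they are.

Things in the scene. Friction and masses are not known exactly. Their poses are not given: they have to be found in the camera images.
- tea_chest: oak tea chest with a hinged lid, 191 (x) x 264 (y) x 84 mm tall when shut, fixed to the worktop. Origin: centre of its underside. Its x axis points from the front (knob side, towards the robot) to the hinge side; its shut flat lid top is at z = 84 mm. Wall cabinets hang over the back of the worktop, from x = 0.62 m on and 0.5 m up: keep the wrist and arm clear of them.
- tea_chest_lid (a joint): angle of the chest's lid in rad: 0 shut, grows as the knob edge rises, 1.047 = 60 degrees. The lid weighs about 0.3 kg (at most 0.45) and the hinge is free, so it falls shut when let go. The hinge axis is the y axis of point lid_hinge. The crank of the mill stops the lid at about 75 degrees.
- knob_grip (a point): brass knob on the lid: point on its axis at its widest place (round, 26 mm diameter; z axis square to the lid), 24 mm above the lid top; the knob is 34 mm tall, 17 mm from the lid's front edge. In the chest's frame, lid shut, it is at (-70, 0, 108) mm. Gripped with 20 N from two sides along the hinge direction, it swivels between the fingers as the lid turns.
- lid_hinge (a point): centre of the lid's hinge axis, at (92, 0, 72) mm in the chest's frame; fixed to the chest with axes parallel to the chest's. The lid turns about its y axis.
- caddy: small round tea caddy with a grey slip lid that does not come off, 55 mm diameter, 62 mm tall, 0.13 to 0.27 kg, standing on the chest's lid at the start. Origin: centre of its underside, z up.
- tray: rectangular wooden tea tray, 220 (x) x 320 (y) mm, fixed to the worktop; rim 22 mm high and 9 mm thick, inner floor 7 mm above the worktop; brass bow handles at its two y ends, 42 mm high. Origin: centre of its underside. The half with negative y is free (the middle of it is at (0, -70) mm); the mug and the teaspoon lie in the half with positive y.
- coffee_mill: wooden hand coffee mill with a crank, 214 mm tall, close behind the chest's hinge side; its crank points forward over the back edge of the chest with its knob at height 174 to 210 mm. Origin on its underside; leave it alone.
- mug: large fern-pattern mug on the tray, 82 mm diameter, 89 mm tall; origin on its underside between cup and handle; leave it alone.
- teaspoon: steel teaspoon on the tray, 136 mm long; leave it alone.
- timer: round wind-up timer, 62 mm diameter, at the back; leave it alone.
- cup_a: espresso cup, 56 mm tall, at the left; leave it alone.
- cup_b: espresso cup, 56 mm tall, at the left; leave it alone.
- ramekin_a: fluted ramekin, 70 mm diameter, 40 mm tall, at the right; leave it alone.
- ramekin_b: fluted ramekin, 70 mm diameter, 40 mm tall, at the right; leave it alone.
Not all that is in view belongs to the job. Leave any pink or turquoise look-alike of the caddy alone.

How it is judged:
By the outcome, as a careful person would: the job done as asked, in the order asked, and still so for the second after the job is handed in, while the arm keeps its last pose, push and grip.
It also fails if it takes over 64 s, if anything falls off the work surface, if the arm or the gripper's body presses on something with over 40 N, if the wrist force passes 120 N, or if a joint passes its speed limit or range.

## Working session

There is one attempt and no reset: what is moved stays moved. The work goes in short steps, Python scripts to look and compute and a tool call to move; the robot and the scene stay as the last step left them, time stands still between calls to the robot, and variables do not carry over. Pictures are saved under pics/ and viewed, about 8 in all and at most 12, crops included, and the job is handed in when it is done.

Besides the shell and the picture viewer there is one more tool, called after "Emit:" as a command line: name --pt "numbers of a row" for each row, then --argument value for the rest. play_rows: Moves the arm, as the interface text tells. Its arguments: {"type":"object","properties":{"targets":{"type":"array","items":{"type":"array","items":{"type":"number"}}},"force":{"type":"number"}},"required":["targets"]}

```bash
mkdir -p pics; ls; cat > h.py <<'E'
import numpy as np,cv2
from station import monitor,viewer,ticket
from scipy.spatial.transform import Rotation as R
def cam(n,save=None):
    c=viewer.read_camera(n); c={k:(np.array(v) if k!='k1' else float(v)) for k,v in c.items()}
    if save: cv2.imwrite('pics/'+save,c['image'][:,:,::-1])
    return c
def dist(c): return np.array([c['k1'],0,0,0,0.])
def ray(c,uv):
    p=cv2.undistortPoints(np.array([[uv]],float),c['mtx'],dist(c)).ravel()
    M=R.from_rotvec(c['rvec'].ravel()).as_matrix()
    return -M.T@c['tvec'].ravel(), M.T@np.array([p[0],p[1],1])
def onz(c,uv,z):
    o,d=ray(c,uv); return o+d*(z-o[2])/d[2]
def proj(c,P):
    return cv2.projectPoints(np.array(P,float).reshape(-1,1,3),c['rvec'].ravel(),c['tvec'].ravel(),c['mtx'],dist(c))[0].reshape(-1,2)
def tri(c1,u1,c2,u2):
    o1,d1=ray(c1,u1);o2,d2=ray(c2,u2)
    s=np.linalg.lstsq(np.c_[d1,-d2],o2-o1,rcond=None)[0]
    a,b=o1+s[0]*d1,o2+s[1]*d2
    return (a+b)/2,np.linalg.norm(a-b)
E
python3 - <<'E'
from h import *
import pickle
cs={n:cam(n,n+'0.png') for n in('top','side')}
pickle.dump(cs,open('c0.pkl','wb'))
for n,c in cs.items(): print(n,c['mtx'].tolist(),c['k1'],ray(c,(280,210)))
print(monitor.sense())
E
```

```text
pics
top [[522.8750119527289, 0.0, 278.8915096401887], [0.0, 522.8750119527289, 200.37400235544328], [0.0, 0.0, 1.0]] -0.07897686820414376 (array([ 270.33738643,   14.53298981, 1678.61162604]), array([ 0.18977347, -0.00440865, -0.98199289]))
side [[479.044470298766, 0.0, 279.9757640312204], [0.0, 479.044470298766, 209.68988885116207], [0.0, 0.0, 1.0]] -0.02089202322109778 (array([ 393.2668737 , 1255.75143727, 1200.93762909]), array([ 0.12632659, -0.74601104, -0.65384214]))
{'time_s': 0.1, 'joint_pos': array([ 1.11047179e+00,  2.07349853e-01,  1.54282289e+00,  6.87114780e-06,
        1.39349331e+00, -1.50456398e-01]), 'qvel': array([-6.53120178e-04, -3.06664061e-03, -2.97217971e-03, -1.83367155e-03,
       -3.42000475e-03,  9.11361897e-05]), 'tau': array([-6.40599992e-04, -3.71862924e+01, -2.82294649e+01,  7.00451829e-02,
        3.12182342e-02, -3.75846878e-05]), 'ee_pos': array([175.01026183, 546.99246217, 226.39272743]), 'tcp_rot': array([ 0.69933483, -0.10934021,  0.10889484, -0.69793799]), 'contact_force': array([-0.10065811,  0.06198866,  0.39635371]), 'ft_torque': array([-0.01596084,  0.03035186, -0.01167156]), 'opening': 0.9992812378353804}
```

View pics/top0.png

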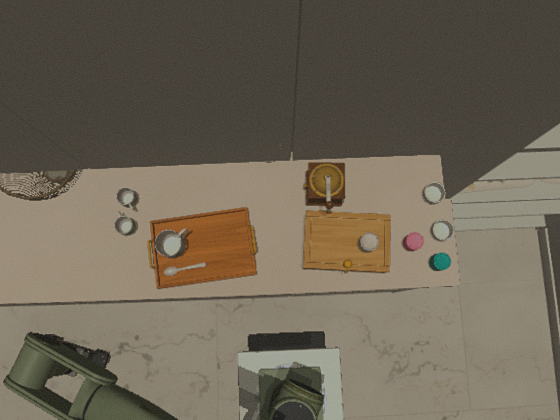

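View pics/side0.png

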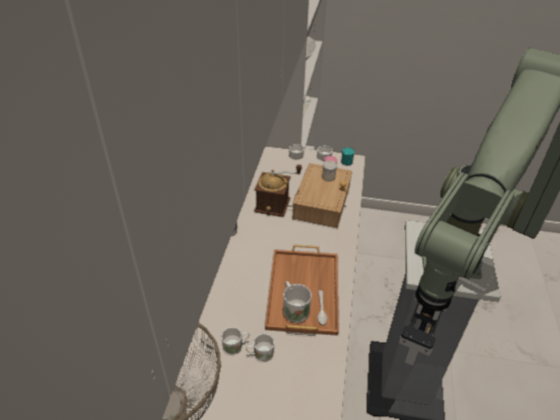

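Top view: the caddy's grey lid is at (369,242), the knob at (347,264), the chest roughly (305–391, 212–271). The tray has corners near (151,222), (248,209), (256,275), (158,287). The free tray half is on the right in the image, with the mug at (172,243) and the spoon at (185,269).

```bash
python3 - <<'E'
from h import *
import pickle
cs=pickle.load(open('c0.pkl','rb')); t=cs['top'];s=cs['side']
P=lambda uv,z:print(uv,z,onz(t,uv,z).round(1))
P((369,242),146)
P((347,264),118)
for q in [(306,211),(391,214),(390,271),(303,269)]:P(q,84)
for q in [(151,220),(248,209),(256,275),(158,287)]:P(q,22)
a=cv2.resize(t['image'][195:300,295:400],None,fx=5,fy=5,interpolation=cv2.INTER_CUBIC)
b=cv2.resize(s['image'][155:225,280:360],None,fx=5,fy=5,interpolation=cv2.INTER_CUBIC)
canvas=np.zeros((525,800,3),np.uint8);canvas[:525,:400]=a[:, :400]
canvas=np.zeros((525,800,3),np.uint8);canvas[:,:525]=a;canvas[:350,530:800]=b[:,50:320]
cv2.imwrite('pics/crop0.png',canvas[:,:,::-1])
E
```

```text
(369, 242) 146 [ 458.9 -250.7  146. ]
(347, 264) 118 [ 399.5 -184.9  118. ]
(306, 211) 84 [571.8 -73.1  84. ]
(391, 214) 84 [ 550.8 -336.8   84. ]
(390, 271) 84 [ 375.  -318.9   84. ]
(303, 269) 84 [393.1 -54.6  84. ]
(151, 220) 22 [575.5 425.3  22. ]
(248, 209) 22 [598.2 110.2  22. ]
(256, 275) 22 [385.4  91.5  22. ]
(158, 287) 22 [360.  401.9  22. ]
```

View pics/crop0.png

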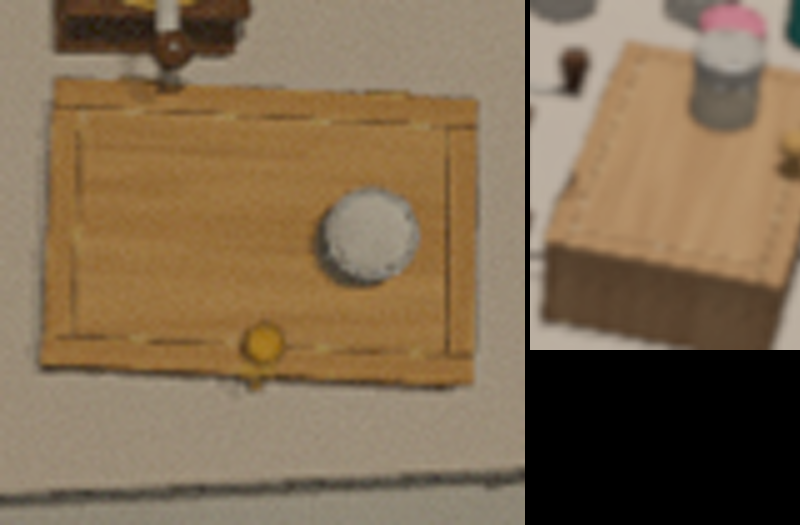

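```bash
cat >> h.py <<'E'
def chestR(yaw,pitch=0):
    # tool y down (tilted forward by pitch), tool z along +-chest y
    return R.from_euler('z',yaw)*R.from_euler('y',-pitch)
def delta(pos,yaw=None,pitch=0,grasp=True,flip=1):
    """pos: grasp point world mm; yaw deg (jaw = y axis turned by yaw); pitch deg hand toward robot"""
    s=monitor.sense(); R0=R.from_quat(s['tcp_rot']); p=s['ee_pos']
    if yaw is None: R1=R0
    else:
        a=np.radians(pitch); y=np.array([np.sin(a),0,-np.cos(a)]); z=np.array([0,flip*1.,0])
        R1=R.from_euler('z',yaw,degrees=True)*R.from_matrix(np.c_[np.cross(y,z),y,z])
    t=np.array(pos,float)-(3*R1.as_matrix()[:,1] if grasp else 0)
    print('d m',(R0.inv().apply(t-p)/1000).round(4),'rot deg',np.degrees((R0.inv()*R1).as_rotvec()).round(2),'t',s['time_s'],'q',s['joint_pos'].round(2))
E
python3 - <<'E'
from h import *
import pickle
s=monitor.sense();print(R.from_quat(s['tcp_rot']).as_matrix().round(3))
t=pickle.load(open('c0.pkl','rb'))['top']
c=np.array([onz(t,q,84)[:2] for q in[(305.6,210.6),(390.6,215),(389.4,272),(303.4,268.2)]])
print(c.round(1),c.mean(0))
for a,b in((0,1),(3,2)): v=c[a]-c[b];print(np.linalg.norm(v),np.degrees(np.arctan2(-v[0],v[1])))
for a,b in((0,3),(1,2)): v=c[a]-c[b];print(np.linalg.norm(v),np.degrees(np.arctan2(v[1],v[0])))
print(onz(t,(368.6,242.2),146),onz(t,(347.6,263.8),118))
for f in(1,-1): delta((440,-215,280),-4,flip=f)
E
```

```text
[[ 0.952 -0.001  0.305]
 [-0.305 -0.002  0.952]
 [-0.    -1.    -0.002]]
[[ 573.2  -72. ]
 [ 547.7 -335.3]
 [ 372.1 -316.8]
 [ 395.5  -56. ]] [ 472.10627489 -194.99122822]
264.53350646004753 -5.52627022648847
261.8851982305166 -5.1246735035429465
178.37495710026474 -5.143437794776495
176.54144980984347 -6.001055143124406
[ 458.38886862 -249.50530318  146.        ] [ 400.01606326 -186.751884    118.        ]
d m [ 0.4847 -0.0554 -0.645 ] rot deg [  0.11 -13.75  -0.03] t 0.1 q [ 1.11  0.21  1.54  0.    1.39 -0.15]
d m [ 0.4847 -0.0554 -0.645 ] rot deg [5.0000e-02 1.6625e+02 1.7000e-01] t 0.1 q [ 1.11  0.21  1.54  0.    1.39 -0.15]
```

Emit:
play_rows --pt "0.01 -0.01 -0.01 0 0 0 0.094" --pt "0.035 -0.025 -0.035 0 -1 0 0.094" --pt "0.065 -0.04 -0.068 0 -2 0 0.094" --pt "0.097 -0.05 -0.102 0 -3 0 0.094" --pt "0.13 -0.055 -0.136 0 -4 0 0.094" --pt "0.164 -0.055 -0.17 0 -5 0 0.094" --pt "0.197 -0.055 -0.205 0 -6 0 0.094" --pt "0.231 -0.055 -0.24 0 -7 0 0.094" --pt "0.265 -0.055 -0.275 0 -7 0 0.094" --pt "0.291 -0.055 -0.303 0 -7 0 0.094"

```text
time_s: 1.1
ee_pos: [360.5, 167.4, 283.1]
tcp_rot: [0.704, -0.066, 0.067, -0.704]
contact_force: [0.2, 0.8, 0.5]
opening: 1.003
```

```bash
python3 -c "
from h import *
delta((440,-215,280),-5.4)"
```

```text
d m [ 0.15    0.0004 -0.3606] rot deg [ 0.02 -5.44  0.09] t 1.1 q [ 0.22 -0.23  1.86 -0.    1.51 -1.16]
```

Emit:
play_rows --pt "0.008 0 -0.018 0 -0.5 0 0.094" --pt "0.025 0 -0.06 0 -1 0 0.094" --pt "0.043 0 -0.102 0 -2 0 0.094" --pt "0.06 0 -0.144 0 -3 0 0.094" --pt "0.078 0 -0.186 0 -3.5 0 0.094" --pt "0.096 0 -0.23 0 -4 0 0.094" --pt "0.114 0 -0.272 0 -4.5 0 0.094" --pt "0.13 0 -0.314 0 -5 0 0.094" --pt "0.145 0 -0.347 0 -5.4 0 0.094" --pt "0.15 0 -0.36 0 -5.4 0 0.094"

```text
time_s: 2.1
ee_pos: [439.8, -214.6, 282.8]
tcp_rot: [0.707, -0.034, 0.034, -0.706]
contact_force: [-0.5, 0.5, 1.2]
opening: 1.001
```

```bash
python3 - <<'E'
from h import *
import pickle
c=cam('wrist','w1.png');pickle.dump(c,open('w1.pkl','wb'))
print(monitor.sense()['ee_pos'],ray(c,(280,210)))
print(proj(c,[[458.4,-249.5,146],[400,-186.8,118],[440,-215,84]]))
E
```

```text
[ 439.90328286 -214.95429226  282.62416866] (array([ 358.47084536, -205.97622049,  440.22699282]), array([ 0.26765771, -0.04362001, -0.96270139]))
[[249.55435583 231.7738386 ]
 [310.15194459 158.41512124]
 [284.89389622 193.92469435]]
```

View pics/w1.png

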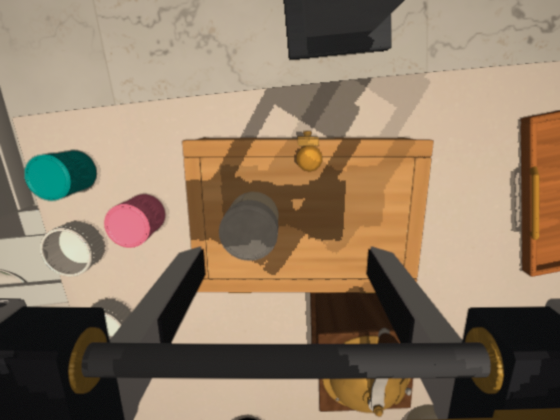

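Wrist view: the caddy top is at (250,231) and the knob top at (308,158). Both agree with the top-view estimates to about 2 px, and the chest edges are parallel to the image, so the yaw of -5.4° is right.

```bash
python3 -c "
from h import *
delta((458.4,-249.5,122),-5.4)"
```

```text
d m [ 0.0218  0.1577 -0.0323] rot deg [ 0.08 -0.18 -0.  ] t 2.15 q [-0.63 -0.02  1.67 -0.    1.49 -2.1 ]
```

Emit:
play_rows --pt "0.01 0 -0.015 0 0 0 0.094" --pt "0.0215 0.01 -0.032 0 0 0 0.094" --pt "0.0215 0.035 -0.032 0 0 0 0.094" --pt "0.0215 0.065 -0.032 0 0 0 0.094" --pt "0.0215 0.092 -0.032 0 0 0 0.094" --pt "0.0215 0.117 -0.032 0 0 0 0.094" --pt "0.0215 0.137 -0.032 0 0 0 0.094" --pt "0.0215 0.15 -0.032 0 0 0 0.094" --pt "0.0215 0.157 -0.032 0 0 0 0.094" --pt "0.0215 0.157 -0.032 0 0 0 0.094"

```text
time_s: 3.15
ee_pos: [458.3, -244.4, 125.1]
tcp_rot: [-0.706, 0.033, -0.032, 0.707]
contact_force: [-0.5, -0.4, -0.2]
opening: 0.999
```

Emit:
play_rows --pt "0 0 0 0 0 0 0.07" --pt "0 0 0 0 0 0 0.062" --pt "0 0 0 0 0 0 0.058" --pt "0 0 0 0 0 0 0.055" --pt "0 0 0 0 0 0 0.05" --pt "0 0 0 0 0 0 0.045" --pt "0 0 0 0 0 0 0.045" --pt "0 0 0 0 0 0 0.045" --pt "0 0 0 0 0 0 0.045" --pt "0 0 0 0 0 0 0.045" --force 20

```text
time_s: 4.15
ee_pos: [459.4, -246.4, 126.4]
tcp_rot: [0.707, -0.032, 0.034, -0.705]
contact_force: [-1.6, -5.4, 5.5]
opening: 0.579
```

```bash
python3 -c "
from h import *
s=monitor.sense();print(s['ee_pos'],s['contact_force'],s['opening'],s['joint_pos'])"
```

```text
[ 459.42711156 -246.4002002   126.44186559] [-1.59088059 -5.37529045  5.50303028] 0.5787940504763981 [-6.57784375e-01  2.00228871e-01  1.77318826e+00 -1.05758893e-03
  1.16526295e+00 -2.13477574e+00]
```

Emit:
play_rows --pt "0 0 0 0 0 0 0.045" --pt "0 -0.001 0 0 0 0 0.045" --pt "0 -0.003 0 0 0 0 0.045" --pt "0 -0.006 0 0 0 0 0.045" --pt "0 -0.01 0 0 0 0 0.045" --pt "0 -0.016 0 0 0 0 0.045" --pt "0 -0.024 0 0 0 0 0.045" --pt "0 -0.034 0 0 0 0 0.045" --pt "0 -0.045 0 0 0 0 0.045" --pt "0 -0.05 0 0 0 0 0.045"

```text
time_s: 5.15
ee_pos: [459.6, -245.8, 177.5]
tcp_rot: [0.707, -0.032, 0.034, -0.706]
contact_force: [0.8, -0.2, -1.2]
opening: 0.577
```

```bash
python3 -c "
from h import *
s=monitor.sense();print(s['ee_pos'],s['contact_force'],s['opening'],s['joint_pos'])
delta((420,-30,300),0)"
```

```text
[ 459.59097969 -245.83313195  177.53331993] [ 0.79059756 -0.16589495 -1.17671146] 0.5768289289460004 [-6.57361420e-01  1.38340808e-01  1.72900387e+00  6.77733928e-05
  1.27115992e+00 -2.13480940e+00]
d m [-0.0592 -0.126   0.211 ] rot deg [ 0.1  -5.35  0.15] t 5.15 q [-0.66  0.14  1.73  0.    1.27 -2.13]
```

```bash
python3 -c "
from h import *
delta((470,-30,200),0)
delta((485.5,187.4,200),4.7)"
```

```text
d m [-0.0097 -0.0258  0.2158] rot deg [ 0.1  -5.35  0.15] t 5.15 q [-0.66  0.14  1.73  0.    1.27 -2.13]
d m [-0.0145 -0.0262  0.4337] rot deg [  0.1  -10.05   0.14] t 5.15 q [-0.66  0.14  1.73  0.    1.27 -2.13]
```

Emit:
play_rows --pt "0 -0.004 0.003 0 0 0 0.045" --pt "0 -0.012 0.012 0 -0.3 0 0.045" --pt "-0.001 -0.02 0.028 0 -0.7 0 0.045" --pt "-0.002 -0.026 0.05 0 -1.2 0 0.045" --pt "-0.003 -0.026 0.076 0 -1.8 0 0.045" --pt "-0.004 -0.026 0.104 0 -2.5 0 0.045" --pt "-0.005 -0.026 0.132 0 -3.2 0 0.045" --pt "-0.006 -0.026 0.16 0 -4 0 0.045" --pt "-0.007 -0.026 0.188 0 -4.7 0 0.045" --pt "-0.008 -0.026 0.216 0 -5.3 0 0.045"

```text
time_s: 6.15
ee_pos: [470.3, -27.0, 201.8]
tcp_rot: [-0.707, -0.0, 0.0, 0.707]
contact_force: [0.5, 0.5, -1.4]
opening: 0.578
```

```bash
python3 -c "
from h import *
delta((485.5,187.4,120),4.7)"
```

```text
d m [0.0154 0.0789 0.2143] rot deg [-0.03 -4.66 -0.  ] t 6.15 q [-0.24  0.01  1.82  0.    1.32 -1.81]
```

Emit:
play_rows --pt "0.002 0.002 0.028 0 -0.6 0 0.045" --pt "0.004 0.005 0.056 0 -1.2 0 0.045" --pt "0.006 0.01 0.084 0 -1.8 0 0.045" --pt "0.008 0.016 0.112 0 -2.4 0 0.045" --pt "0.01 0.025 0.138 0 -3 0 0.045" --pt "0.012 0.036 0.162 0 -3.6 0 0.045" --pt "0.014 0.048 0.184 0 -4.2 0 0.045" --pt "0.0155 0.06 0.201 0 -4.7 0 0.045" --pt "0.0155 0.072 0.212 0 -4.7 0 0.045" --pt "0.0155 0.079 0.214 0 -4.7 0 0.045"

```text
time_s: 7.15
ee_pos: [485.3, 186.0, 121.4]
tcp_rot: [0.706, 0.029, -0.03, -0.706]
contact_force: [-0.2, -0.3, -2.2]
opening: 0.574
```

```bash
python3 - <<'E'
from h import *
c=cam('wrist'); t=cam('top')
s=monitor.sense();print(s['ee_pos'],s['contact_force'],s['opening'])
a=np.hstack([c['image'][:, :480],cv2.resize(t['image'][190:310,130:270],None,fx=2.2,fy=3.5)[:, :308]])
cv2.imwrite('pics/w2.png',a[:,:,::-1])
delta((485.5,187.4,46.5),4.7)
E
```

```text
[485.09137311 184.62552797 121.18224024] [ 0.02175511  0.85685737 -2.09530741] 0.5757512284478022
d m [0.0009 0.0717 0.0028] rot deg [ 0.04  0.   -0.18] t 7.25 q [ 0.2   0.21  1.78 -0.    1.16 -1.46]
```

View pics/w2.png

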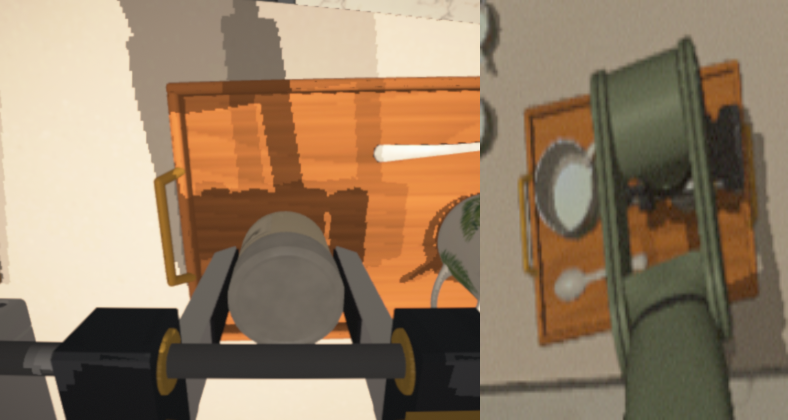

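The caddy is held upright over the empty tray half. The teaspoon tip is at (380,152) and the mug handle at (440,290), both well to its right.

Emit:
play_rows --pt "0 0.006 0 0 0 0 0.045" --pt "0 0.017 0 0 0 0 0.045" --pt "0 0.03 0 0 0 0 0.045" --pt "0 0.042 0 0 0 0 0.045" --pt "0 0.052 0 0 0 0 0.045" --pt "0 0.059 0 0 0 0 0.045" --pt "0 0.064 0 0 0 0 0.045" --pt "0 0.067 0 0 0 0 0.045" --pt "0 0.068 0 0 0 0 0.045" --pt "0 0.068 0 0 0 0 0.045"

```text
time_s: 8.25
ee_pos: [486.8, 184.7, 54.6]
tcp_rot: [-0.707, -0.029, 0.029, 0.707]
contact_force: [-0.0, -0.2, -1.2]
opening: 0.572
```

Emit:
play_rows --pt "0 0.0003 0 0 0 0 0.045" --pt "0 0.0006 0 0 0 0 0.045" --pt "0 0.0009 0 0 0 0 0.045" --pt "0 0.0012 0 0 0 0 0.045" --pt "0 0.0015 0 0 0 0 0.045" --pt "0 0.0018 0 0 0 0 0.045" --pt "0 0.0021 0 0 0 0 0.045" --pt "0 0.0024 0 0 0 0 0.045" --pt "0 0.0025 0 0 0 0 0.045" --pt "0 0.0025 0 0 0 0 0.045"

```text
time_s: 9.25
ee_pos: [486.5, 184.6, 51.9]
tcp_rot: [0.707, 0.029, -0.029, -0.707]
contact_force: [-0.0, -0.4, -2.3]
opening: 0.574
```

Emit:
play_rows --pt "0 0.0003 0 0 0 0 0.045" --pt "0 0.0006 0 0 0 0 0.045" --pt "0 0.0009 0 0 0 0 0.045" --pt "0 0.0012 0 0 0 0 0.045" --pt "0 0.0015 0 0 0 0 0.045" --pt "0 0.0018 0 0 0 0 0.045" --pt "0 0.002 0 0 0 0 0.045" --pt "0 0.002 0 0 0 0 0.045" --pt "0 0.002 0 0 0 0 0.045" --pt "0 0.002 0 0 0 0 0.045"

```text
time_s: 10.25
ee_pos: [486.6, 184.6, 50.0]
tcp_rot: [-0.707, -0.029, 0.029, 0.707]
contact_force: [0.4, 1.0, -1.6]
opening: 0.573
```

Emit:
play_rows --pt "0 0.0003 0 0 0 0 0.045" --pt "0 0.0006 0 0 0 0 0.045" --pt "0 0.0009 0 0 0 0 0.045" --pt "0 0.0012 0 0 0 0 0.045" --pt "0 0.0014 0 0 0 0 0.045" --pt "0 0.0016 0 0 0 0 0.045" --pt "0 0.0018 0 0 0 0 0.045" --pt "0 0.0018 0 0 0 0 0.045" --pt "0 0.0018 0 0 0 0 0.045" --pt "0 0.0018 0 0 0 0 0.045"

```text
time_s: 11.25
ee_pos: [487.3, 184.6, 49.6]
tcp_rot: [0.707, 0.029, -0.028, -0.706]
contact_force: [-2.4, -1.2, 8.6]
opening: 0.579
```

Touchdown: the vertical force rose to 8.6 N. I'll ease off slightly, then open.

Emit:
play_rows --pt "0 -0.0005 0 0 0 0 0.05" --pt "0 -0.001 0 0 0 0 0.055" --pt "0 -0.001 0 0 0 0 0.058" --pt "0 -0.001 0 0 0 0 0.062" --pt "0 -0.001 0 0 0 0 0.066" --pt "0 -0.001 0 0 0 0 0.07" --pt "0 -0.001 0 0 0 0 0.074" --pt "0 -0.001 0 0 0 0 0.078" --pt "0 -0.001 0 0 0 0 0.08" --pt "0 -0.001 0 0 0 0 0.08"

```text
time_s: 12.25
ee_pos: [486.6, 184.6, 49.2]
tcp_rot: [-0.707, -0.029, 0.029, 0.707]
contact_force: [0.4, 0.3, -0.0]
opening: 0.854
```

Emit:
play_rows --pt "0 -0.004 0 0 0 0 0.08" --pt "0 -0.012 0 0 0 0 0.08" --pt "0 -0.024 0 0 0 0 0.08" --pt "0 -0.04 0 0 0 0 0.08" --pt "0 -0.06 0 0 0 0 0.08" --pt "0 -0.085 0 0 0 0 0.08" --pt "0 -0.115 0 0 0 0 0.08" --pt "0 -0.145 0 0 0 0 0.08" --pt "0 -0.165 0 0 0 0 0.08" --pt "0 -0.17 0 0 0 0 0.08"

```text
time_s: 13.25
ee_pos: [488.7, 185.1, 223.6]
tcp_rot: [-0.706, -0.031, 0.026, 0.707]
contact_force: [0.7, -0.2, 0.6]
opening: 0.853
```

```bash
python3 - <<'E'
from h import *
c=cam('wrist','w3.png')
delta((430,-30,220),0)
delta((402,-188,220),-5.4)
E
```

```text
d m [-0.0754 -0.001  -0.2095] rot deg [-0.05  4.66  0.34] t 13.3 q [ 0.2   0.09  1.68 -0.    1.36 -1.46]
d m [-0.1162 -0.0014 -0.3647] rot deg [-0.07 10.06  0.34] t 13.3 q [ 0.2   0.09  1.68 -0.    1.36 -1.46]
```

View pics/w3.png

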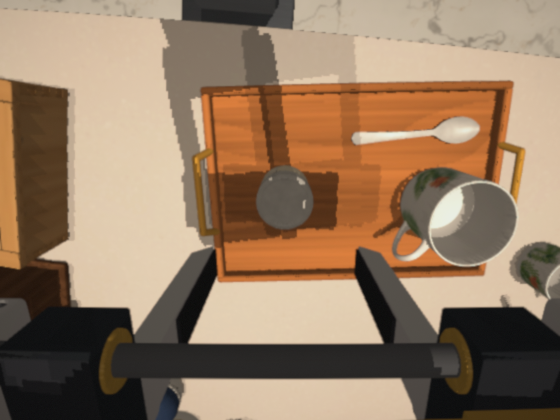

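The caddy stands upright and free in the middle of the empty tray half, at (285,198). Next, the knob.

Emit:
play_rows --pt "-0.005 0 -0.012 0 0.3 0 0.08" --pt "-0.018 0 -0.045 0 1 0 0.08" --pt "-0.032 0 -0.085 0 2 0 0.08" --pt "-0.046 0 -0.127 0 3 0 0.08" --pt "-0.06 0 -0.17 0 4.2 0 0.08" --pt "-0.075 0 -0.213 0 5.5 0 0.08" --pt "-0.088 0 -0.256 0 6.8 0 0.08" --pt "-0.1 0 -0.3 0 8 0 0.08" --pt "-0.111 0 -0.34 0 9.2 0 0.08" --pt "-0.116 0 -0.365 0 10 0.3 0.08"

```text
time_s: 14.3
ee_pos: [397.8, -190.8, 217.3]
tcp_rot: [-0.706, 0.038, -0.031, 0.707]
contact_force: [0.6, 0.7, -0.3]
opening: 0.85
```

Emit:
play_rows --pt "0 0 0 0 0 0 0.07" --pt "0 0 0 0 0 0 0.07" --pt "0 0 0 0 0 0 0.07" --pt "0 0 0 0 0 0 0.07" --pt "0 0 0 0 0 0 0.07" --pt "0 0 0 0 0 0 0.07" --pt "0 0 0 0 0 0 0.07" --pt "0 0 0 0 0 0 0.07" --pt "0 0 0 0 0 0 0.07" --pt "0 0 0 0 0 0 0.07"

```text
time_s: 15.3
ee_pos: [400.5, -188.6, 219.2]
tcp_rot: [0.706, -0.035, 0.031, -0.706]
contact_force: [0.3, -0.2, -0.8]
opening: 0.749
```

```bash
python3 - <<'E'
from h import *
c=cam('wrist','w4.png')
print(monitor.sense()['ee_pos'])
h=cv2.cvtColor(c['image'],cv2.COLOR_RGB2HSV)
p=proj(c,[[402,-188,118]])[0];print(p)
delta((402,-188,108),-5.4)
E
```

```text
[ 400.55279585 -188.63520747  219.16249812]
[285.81087098 223.02822133]
d m [0.0019 0.1082 0.0008] rot deg [ 0.03  0.05 -0.3 ] t 15.35 q [-0.63 -0.07  1.86 -0.    1.36 -2.11]
```

View pics/w4.png

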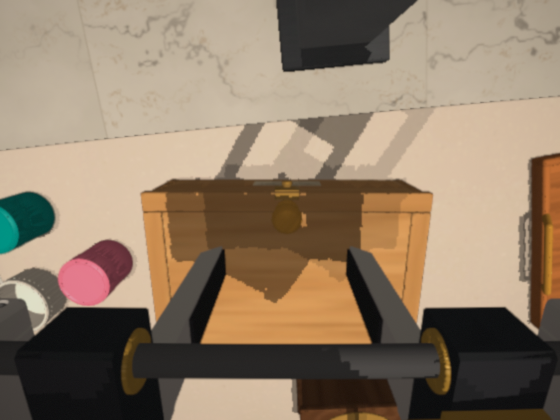

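Knob disc at (287,219), predicted (285.8,223), so a small x correction is due.

```bash
python3 - <<'E'
from h import *
c=cam('wrist')
im=c['image'].astype(int)[195:245,260:315]
h=cv2.cvtColor(c['image'],cv2.COLOR_RGB2HSV)[195:245,260:315]
g=cv2.GaussianBlur(cv2.cvtColor(c['image'],cv2.COLOR_RGB2GRAY),(3,3),0)[195:245,260:315]
g=cv2.resize(g,None,fx=4,fy=4,interpolation=cv2.INTER_CUBIC)
q=cv2.HoughCircles(g,cv2.HOUGH_GRADIENT,1,100,param1=60,param2=12,minRadius=44,maxRadius=76)
print(q)
uv=q[0,0,:2]/4+[259.6,194.6] if q is not None else (287,219)
print(uv)
for z in(108,112,118):print(onz(c,uv,z).round(1),onz(c,(287,219),z).round(1))
# lid corners front at z 84
for u in [(143,192),(432,193)]:print(onz(c,u,84).round(1))
E
```

```text
[[[117.5  93.5  48.9]]]
[288.975 217.975]
[ 401.  -185.3  108. ] [ 401.7 -187.   108. ]
[ 399.8 -185.2  112. ] [ 400.5 -186.9  112. ]
[ 398.  -185.1  118. ] [ 398.7 -186.8  118. ]
[ 371.9 -313.6   84. ]
[396.8 -56.   84. ]
```

Emit:
play_rows --pt "0 0.006 0.001 0 0 0 0.07" --pt "0 0.018 0.002 0 0 -0.3 0.07" --pt "0 0.034 0.002 0 0 -0.3 0.07" --pt "0 0.052 0.002 0 0 -0.3 0.07" --pt "0 0.069 0.002 0 0 -0.3 0.07" --pt "0 0.084 0.002 0 0 -0.3 0.07" --pt "0 0.095 0.002 0 0 -0.3 0.07" --pt "0 0.102 0.002 0 0 -0.3 0.07" --pt "0 0.106 0.002 0 0 -0.3 0.07" --pt "0 0.106 0.002 0 0 -0.3 0.07"

```text
time_s: 16.4
ee_pos: [400.1, -186.5, 112.9]
tcp_rot: [0.706, -0.033, 0.033, -0.706]
contact_force: [0.2, -0.3, 0.3]
opening: 0.747
```

Emit:
play_rows --pt "0 0 0 0 0 0 0.06" --pt "0 0 0 0 0 0 0.05" --pt "0 0 0 0 0 0 0.042" --pt "0 0 0 0 0 0 0.036" --pt "0 0 0 0 0 0 0.032" --pt "0 0 0 0 0 0 0.029" --pt "0 0 0 0 0 0 0.026" --pt "0 0 0 0 0 0 0.023" --pt "0 0 0 0 0 0 0.02" --pt "0 0 0 0 0 0 0.02" --force 20

```text
time_s: 17.4
ee_pos: [400.1, -187.7, 113.2]
tcp_rot: [0.707, -0.033, 0.033, -0.705]
contact_force: [-1.4, -5.4, -2.5]
opening: 0.253
```

Emit:
play_rows --pt "0 0 0 0 0 0 0.015" --pt "0 0 0 0 0 0 0.015" --pt "0 0 0 0 0 0 0.015" --pt "0 0 0 0 0 0 0.015" --pt "0 0 0 0 0 0 0.015" --pt "0 0 0 0 0 0 0.015" --pt "0 0 0 0 0 0 0.015" --pt "0 0 0 0 0 0 0.015" --pt "0 0 0 0 0 0 0.015" --pt "0 0 0 0 0 0 0.015" --force 20

```text
time_s: 18.4
ee_pos: [400.1, -187.7, 113.2]
tcp_rot: [0.707, -0.033, 0.033, -0.705]
contact_force: [-1.7, -5.5, -2.0]
opening: 0.257
```

```bash
python3 - <<'E'
from h import *
s=monitor.sense();print(s['ee_pos'],s['contact_force'],s['opening'],R.from_quat(s['tcp_rot']).as_matrix().round(3))
# arc waypoints relative to knob(shut), in tool axes at grip (x fwd, y down, z lateral)
th=np.radians(np.arange(0,61,2.))
x=-162*np.cos(th)+36*np.sin(th)+162; z=162*np.sin(th)+36*np.cos(th)-36
for a in(0,2,4,6,8,10,12,14,16,18,20,60,): i=a//2;print(a,x[i].round(2),z[i].round(2))
E
```

```text
[ 400.12664759 -187.70903946  113.23428446] [-1.71334991 -5.52260327 -1.96767014] 0.2568642014221839 [[ 0.996 -0.     0.093]
 [-0.093 -0.003  0.996]
 [ 0.    -1.    -0.003]]
0 0.0 0.0
2 1.36 5.63
4 2.91 11.21
6 4.65 16.74
8 6.59 22.2
10 8.71 27.58
12 11.02 32.9
14 13.52 38.12
16 16.2 43.26
18 19.05 48.3
20 22.08 53.24
60 112.18 122.3
```

Emit:
play_rows --pt "0 0 0 0 0 0 0.03" --pt "0 0 0 0 0 0 0.034" --pt "0 0 0 0 0 0 0.034" --pt "0 0.001 -0.001 0 0 0 0.034" --pt "0 0.002 -0.001 0 0 0 0.034" --pt "0 0.002 -0.001 0 0 0 0.034" --pt "0 0.002 -0.001 0 0 0 0.028" --pt "0 0.002 -0.001 0 0 0 0.022" --pt "0 0.002 -0.001 0 0 0 0.018" --pt "0 0.002 -0.001 0 0 0 0.015" --force 20

```text
time_s: 19.4
ee_pos: [400.1, -187.8, 111.1]
tcp_rot: [0.707, -0.033, 0.033, -0.706]
contact_force: [-0.1, -1.3, -2.1]
opening: 0.255
```

Emit:
play_rows --pt "0 0 0 0 0 0 0.015" --pt "0 0 0 0 0 0 0.015" --pt "0 0 0 0 0 0 0.015" --pt "0 0 0 0 0 0 0.015" --pt "0.0002 -0.001 0 0 0 0 0.015" --pt "0.0005 -0.002 0 0 0 0 0.015" --pt "0.001 -0.004 0 0 0 0 0.015" --pt "0.0015 -0.006 0 0 0 0 0.015" --pt "0.0015 -0.006 0 0 0 0 0.015" --pt "0.0015 -0.006 0 0 0 0 0.015" --force 20

```text
time_s: 20.4
ee_pos: [401.6, -187.9, 117.3]
tcp_rot: [0.707, -0.033, 0.033, -0.706]
contact_force: [-0.3, -3.4, -1.6]
opening: 0.257
```

Emit:
play_rows --pt "0.0005 -0.002 0 0 0 0 0.015" --pt "0.0014 -0.0052 0 0 0 0 0.015" --pt "0.0032 -0.0107 0 0 0 0 0.015" --pt "0.0051 -0.0162 0 0 0 0 0.015" --pt "0.0072 -0.0216 0 0 0 0 0.015" --pt "0.0095 -0.0269 0 0 0 0 0.015" --pt "0.012 -0.0321 0 0 0 0 0.015" --pt "0.0147 -0.0373 0 0 0 0 0.015" --pt "0.0175 -0.0423 0 0 0 0 0.015" --pt "0.0206 -0.0472 0 0 0 0 0.015"

```text
time_s: 21.4
ee_pos: [422.4, -189.9, 164.8]
tcp_rot: [0.707, -0.033, 0.033, -0.706]
contact_force: [0.0, -4.7, -2.9]
opening: 0.255
```

```bash
python3 - <<'E'
from h import *
s=monitor.sense();print(s['ee_pos'],s['contact_force'],s['opening'],s['ft_torque'])
c=cam('wrist'); d=cam('side'); 
a=np.hstack([c['image'][:,100:460],cv2.resize(d['image'][110:230,230:356],(420,420))])
cv2.imwrite('pics/w5.png',a[:,:,::-1])
g=np.array([400.1,-187.8])
Rz=R.from_euler('z',-5.4,degrees=True)
for th,pt in((25,0),(30,4),(35,6),(40,10),(45,12),(50,16),(55,18),(60,20)):
    t=np.radians(th);p=np.r_[g,108]+Rz.apply([162-162*np.cos(t)+36*np.sin(t),0,162*np.sin(t)+36*np.cos(t)-36])
    print(th,pt,end=' ');delta(p,-5.4,pitch=pt)
E
```

```text
[ 422.35696988 -189.87014947  164.78735074] [ 0.01047876 -4.72153821 -2.85848783] 0.2546435180078888 [-0.92926196  0.01415793 -0.01704524]
25 0 d m [ 0.0077 -0.0109 -0.0001] rot deg [0.06 0.07 0.04] t 21.5 q [-0.61  0.03  1.87 -0.    1.24 -2.09]
30 4 d m [ 0.0169 -0.022  -0.0001] rot deg [ 0.05  0.07 -3.96] t 21.5 q [-0.61  0.03  1.87 -0.    1.24 -2.09]
35 6 d m [ 0.027  -0.0322 -0.0001] rot deg [ 0.05  0.07 -5.96] t 21.5 q [-0.61  0.03  1.87 -0.    1.24 -2.09]
40 10 d m [ 0.0379 -0.0415 -0.0001] rot deg [ 0.05  0.07 -9.96] t 21.5 q [-0.61  0.03  1.87 -0.    1.24 -2.09]
45 12 d m [ 0.0497 -0.0497 -0.0001] rot deg [  0.05   0.07 -11.96] t 21.5 q [-0.61  0.03  1.87 -0.    1.24 -2.09]
50 16 d m [ 0.062  -0.0569 -0.0002] rot deg [  0.05   0.07 -15.96] t 21.5 q [-0.61  0.03  1.87 -0.    1.24 -2.09]
55 18 d m [ 0.075  -0.063  -0.0002] rot deg [  0.04   0.07 -17.96] t 21.5 q [-0.61  0.03  1.87 -0.    1.24 -2.09]
60 20 d m [ 0.0885 -0.0679 -0.0002] rot deg [  0.04   0.07 -19.96] t 21.5 q [-0.61  0.03  1.87 -0.    1.24 -2.09]
```

View pics/w5.png

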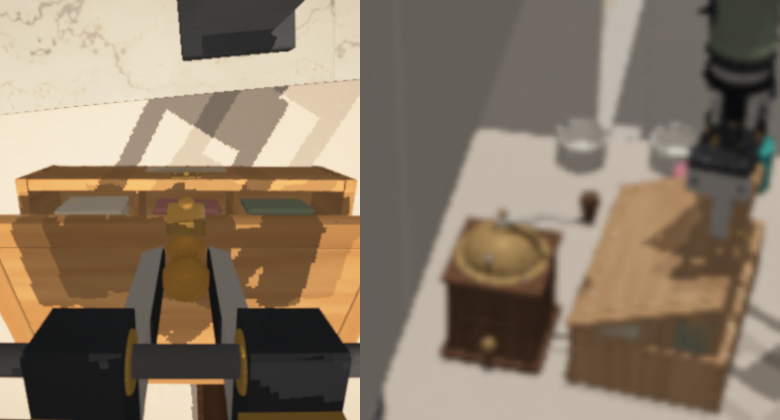

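The lid is open about 20° with the compartments showing, the knob is between the pads, and the crank is clear. I'll carry on along the arc, tilting the hand back towards the robot.

Emit:
play_rows --pt "0.0018 -0.0027 0 0 0 0 0.015" --pt "0.0037 -0.0055 0 0 0 0 0.015" --pt "0.0077 -0.011 0 0 0 -0.5 0.015" --pt "0.0122 -0.0165 0 0 0 -2 0.015" --pt "0.0169 -0.022 0 0 0 -4 0.015" --pt "0.0218 -0.0272 0 0 0 -5 0.015" --pt "0.027 -0.0322 0 0 0 -6 0.015" --pt "0.0324 -0.037 0 0 0 -8 0.015" --pt "0.0379 -0.0415 0 0 0 -10 0.015" --pt "0.0379 -0.0415 0 0 0 -10 0.015"

```text
time_s: 22.5
ee_pos: [459.6, -193.4, 205.9]
tcp_rot: [0.707, 0.029, 0.095, -0.7]
contact_force: [-1.2, -6.4, -1.5]
opening: 0.254
```

```bash
python3 - <<'E'
from h import *
s=monitor.sense();print(s['ee_pos'],s['contact_force'],s['opening'],s['ft_torque'])
g=np.array([400.1,-187.8])
Rz=R.from_euler('z',-5.4,degrees=True)
for th,pt in((40,10),(42.5,11),(45,12),(47.5,13),(50,15),(52.5,16),(55,17),(57.5,19),(60,20)):
    t=np.radians(th);p=np.r_[g,108]+Rz.apply([162-162*np.cos(t)+36*np.sin(t),0,162*np.sin(t)+36*np.cos(t)-36])
    print(th,pt,end=' ');delta(p,-5.4,pitch=pt)
E
```

```text
[ 459.60813538 -193.42041331  205.92424575] [-1.20502    -6.4220671  -1.45452121] 0.2544213841528132 [-0.87347278  0.27536216 -0.14058795]
40 10 d m [ 0.0009 -0.0006 -0.    ] rot deg [0.06 0.04 0.04] t 22.5 q [-0.63 -0.05  1.87  0.1   1.17 -2.14]
42.5 11 d m [ 0.0073 -0.0038 -0.    ] rot deg [ 0.06  0.04 -0.96] t 22.5 q [-0.63 -0.05  1.87  0.1   1.17 -2.14]
45 12 d m [ 0.0139 -0.0067 -0.    ] rot deg [ 0.06  0.04 -1.96] t 22.5 q [-0.63 -0.05  1.87  0.1   1.17 -2.14]
47.5 13 d m [ 0.0206 -0.0093 -0.    ] rot deg [ 0.06  0.04 -2.96] t 22.5 q [-0.63 -0.05  1.87  0.1   1.17 -2.14]
50 15 d m [ 0.0273 -0.0116 -0.    ] rot deg [ 0.06  0.04 -4.96] t 22.5 q [-0.63 -0.05  1.87  0.1   1.17 -2.14]
52.5 16 d m [ 0.0342 -0.0136 -0.    ] rot deg [ 0.05  0.04 -5.96] t 22.5 q [-0.63 -0.05  1.87  0.1   1.17 -2.14]
55 17 d m [ 0.0412 -0.0153 -0.    ] rot deg [ 0.05  0.04 -6.96] t 22.5 q [-0.63 -0.05  1.87  0.1   1.17 -2.14]
57.5 19 d m [ 0.0482 -0.0167 -0.0001] rot deg [ 0.05  0.04 -8.96] t 22.5 q [-0.63 -0.05  1.87  0.1   1.17 -2.14]
60 20 d m [ 0.0553 -0.0178 -0.0001] rot deg [ 0.05  0.04 -9.96] t 22.5 q [-0.63 -0.05  1.87  0.1   1.17 -2.14]
```

Emit:
play_rows --pt "0.004 -0.002 0 0 0 -0.5 0.015" --pt "0.008 -0.0038 -0.0002 0 0 -1 0.015" --pt "0.014 -0.0066 -0.0004 0 0 -2 0.015" --pt "0.0205 -0.0093 -0.0006 0 0 -3 0.015" --pt "0.0273 -0.0116 -0.0008 0 0 -5 0.015" --pt "0.034 -0.0136 -0.001 0 0 -6 0.015" --pt "0.041 -0.0153 -0.001 0 0 -7 0.015" --pt "0.048 -0.0167 -0.001 0 0 -9 0.015" --pt "0.054 -0.0178 -0.001 0 0 -10 0.015" --pt "0.054 -0.0178 -0.001 0 0 -10 0.015"

```text
time_s: 23.5
ee_pos: [509.8, -198.3, 232.7]
tcp_rot: [0.701, 0.09, 0.155, -0.69]
contact_force: [0.2, -1.5, -0.2]
opening: 0.256
```

Emit:
play_rows --pt "0 0 0 0 0 0 0.015" --pt "0 0 0 0 0 0 0.015" --pt "0 0 0 0 0 0 0.015" --pt "0 0 0 0 0 0 0.015" --pt "0 0 0 0 0 0 0.015" --pt "0 0 0 0 0 0 0.015" --pt "0 0 0 0 0 0 0.015" --pt "0 0 0 0 0 0 0.015" --pt "0 0 0 0 0 0 0.015" --pt "0 0 0 0 0 0 0.015"

```text
time_s: 24.5
ee_pos: [509.5, -198.4, 232.6]
tcp_rot: [0.701, 0.09, 0.155, -0.69]
contact_force: [-0.4, 2.9, -1.1]
opening: 0.257
```

```bash
python3 - <<'E'
from h import *
s=monitor.sense();print(s['ee_pos'],s['contact_force'],s['opening'],s['ft_torque'],s['qvel'].round(4))
p=s['ee_pos']+3*R.from_quat(s['tcp_rot']).as_matrix()[:,1]
Rz=R.from_euler('z',-5.4,degrees=True)
r=Rz.inv().apply(p-np.array([400.1,-187.8,108]))+[-162,0,36]
print('theta',np.degrees(np.arctan2(r[2],-r[0])-np.arctan2(36,162)),np.hypot(r[0],r[2]),np.hypot(162,36))
c=cam('wrist'); d=cam('side'); 
a=np.hstack([c['image'][:,100:460],cv2.resize(d['image'][110:230,230:356],(420,420))])
cv2.imwrite('pics/w6.png',a[:,:,::-1])
cam('side','side6.png')
E
```

```text
[ 509.5354169  -198.38393664  232.57792894] [-0.36351892  2.90623416 -1.12913981] 0.25734912888515404 [0.60431463 0.32607147 0.16239455] [-0.0012 -0.001  -0.0002 -0.0006  0.0006 -0.0003]
theta 59.54669364158664 165.80626313082837 165.95180023127196
```

View pics/w6.png

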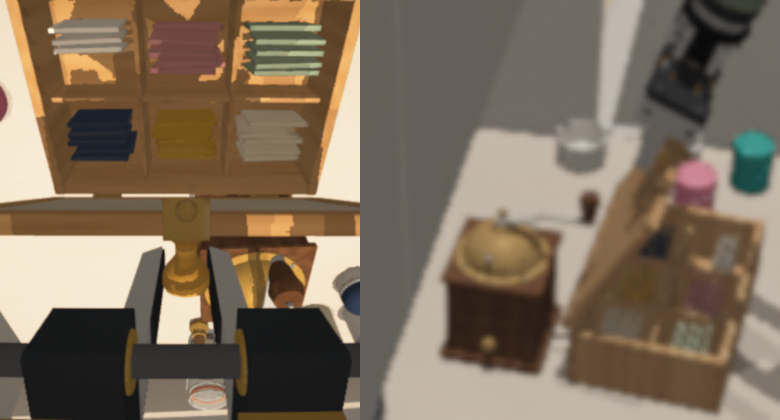

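View pics/side6.png

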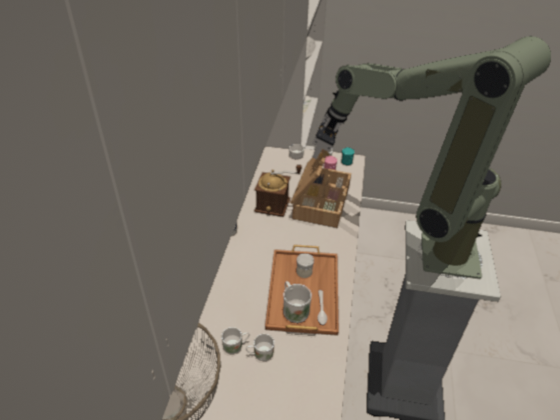

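The lid stands at about 60° with the knob between the pads. The crank knob at (290,280) in the wrist crop is clear of it. The caddy stands on the tray at (305,263) in the side view. All steady, so I'm handing in.

```bash
python3 -c "
from h import *
print(ticket.job_done())"
```

```text
the job is handed in; nothing more can be done
None
```

The caddy is standing upright in the middle of the free half of the tray, and the chest lid is held open at about 60° by its knob. I handed the job in at about 25 s of the 64 s allowed.

- **Caddy:** I lifted it off with the chest still shut. The push when it touched the tray read about 9 N. The last pictures show it standing clear of the mug and teaspoon.
- **Lid:** The gripper's position puts it at 59.5° from shut. It follows the hinge circle to within 0.2 mm, so the knob has not slipped. The arm was still, and the outside force was about 3 N.
- **Crank and other things:** The last pictures show the lid clear of the mill's crank, and nothing else appears to have moved.
- **Small disagreements:**
  - The arm's measured y position was 3–4 mm off its target when it gripped the caddy.
  - The first grip on the knob was about 2 mm too high, so I gripped it again lower before lifting.
  - The gripper reads about 24 mm across the 26 mm knob; it also read slightly low on the caddy.

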